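Set a half-carved tile in the carving board and lock it with the cam lever

TASK

Get the half-carved tile ready for cutting: without picking anything up, push it across the carving board with the fingertips until it lies square and fully home against both wooden fences, in their corner. Then push the cam lever round by its knob until the cam grips the tile tightly against the far fence, and leave it locked there; leave the gouge, the eraser and the whetstone alone.

Things in the scene. Friction and masses are not known exactly. Their poses are not given: they have to be found in the camera images.
- board: Carving board of pale plywood, 190 mm (x) by 400 mm (y) by 12 mm, screwed to the table: it cannot move. Origin: centre of its underside, on the table. Board +x points away from the robot, +y to the robot's left, turned by at most 0.2 rad. Its top is at z = 12 mm. Two brown wooden fences on it, 14 mm high, meet in its far left corner.
- far_fence (a point): Middle of the far fence's inner face (which looks to board -x), at the board's top: board x = +75 mm, y = 0. The face runs along board y from -180 to +180 mm, 14 mm high. Axes as the board's.
- left_fence (a point): Middle of the left fence's inner face (which looks to board -y), at the board's top: board x = +32 mm, y = +180 mm. The face runs along board x from -30 mm to the far fence, 14 mm high. Axes as the board's.
- tile: Half-carved wooden tile with a blue inked face, 90 mm (its x) by 118 mm (its y) by 9 mm thick, 45 to 85 g, loose on the right half of the board, turned at most 0.35 rad from the board's axes. Origin: centre of its underside. Its 118 mm side goes along the far fence; push it straight, no half turn.
- seat (a point): Where the tile's origin is when the tile is home in the corner of the fences: on the board's top, at board x = +30 mm, y = +121 mm; axes as the board's.
- cam_lever (a joint): Angle (rad) of the dark wooden cam lever on the near side of the seat. Starts at 0 to 0.3; at 0 the handle points along board -x (to the robot) and the cam is 10 mm clear of a seated tile. It grows anticlockwise from above, almost to the handle pointing right (board -y). The cam meets a seated tile at 1.40 and is tight at 1.43 to 1.50; the empty lever stops at 1.57. Stiff: stays where left.
- cam_pivot (a point): The lever's vertical pivot bolt, at the board's top: board x = -37 mm, y = +130 mm. The cam is a disc of 24 mm radius, its centre 12 mm off the pivot towards the handle, from 2 to 14 mm above the board's top.
- lever_knob (a point): Top of the lever's upright round finger knob: 19 mm diameter, 88 mm from the pivot, from 2 to 34 mm above the board's top (this point: 34 mm). The handle is a bar 14 mm wide, 2 to 14 mm above the board's top. When open it overhangs the board's near edge. About 1.5 N at the knob turns the lever, 5 to 12 N tightens it.
- gouge: Carving gouge with an orange-brown wooden handle, 22 x 135 x 18 mm, lying loose on the table to the left of the board; leave it. Origin: centre of its underside; it lies along its y.
- rubber: Eraser in a card sleeve, 23 x 44 x 12 mm, loose on the table in front of the board; leave it. Origin: centre of its underside.
- stone: Two-layer whetstone block, 40 x 110 x 17 mm, loose on the table to the left of the board, towards the robot; leave it. Origin: centre of its underside.

How it is judged:
By the outcome, as a careful person would: the job done as asked, in the order asked, and still so for the second after the job is handed in, with the robot touching nothing.
It also fails if it takes over 67 s, if anything falls off the work surface, if the arm or the gripper's body presses on something with over 40 N, if the wrist force passes 120 N, or if a joint passes its speed limit or range.

ROBOT

A 6-joint arm with a two-finger parallel gripper is mounted at the origin on a cart in front of the work surface, level with it; the furniture and walls round the work are solid. World frame = base frame: x ahead of the robot, y to its left, z up, the work surface at z = 0. Lengths are in mm, angles in rad, forces in N, time in s.
With the tool pointing down it reaches from about 400 to 925 mm from the base axis. Payload 3.4 kg.
Tool frame: the origin (TCP) lies at the very end of the fingers, on their centre line; the grasp point (between the pads) lies 19 mm behind it; x points along the fingers, y is the direction in which the jaws open and shut, and the axes are right-handed (so a half turn about x gives the same grasp; the last joint's range is limited). The gripper opens to 85 mm and grips with 20 to 120 N. Pads are 22 mm wide; open, the fingers measure 114 mm over their backs; the gripper's body (76 mm by 85 mm) begins 54 mm behind the grasp point. The pads swing forward as they close: fully open they stand 13 mm farther back than shut.
Start: joints at [1.063, 0.307, 1.506, -0, 1.328, -0.073], TCP at [241.708, 521.736, 231.305] pointing down, gripper open.
Joint ranges: [-3.12, 3.12], [-1.05, 2.28], [0.14, 2.33], [-1.42, 4.57], [0.1, 2.73], [-2.68, 2.68]. Speed limits (rad/s): [2.57, 2.57, 3.14, 3.14, 3.14, 3.14].

INTERFACE

Orientations are given as a unit quaternion [w, x, y, z].
In Python, from station import env gives the robot as it stands. The module is installed in compiled form; this text tells all that it offers.
- The arm moves only by the shell command python3 -m creep 'ROWS' [FORCE]. ROWS is JSON, a list of rows, each an object with "jaw": the finger opening in cm, from 0 to 8.54; "linear": the shift along the tool's x, y, z in cm, a list of three; "twist": the turn, a rotation vector about the tool's x, y, z in degrees, a list of three. In form: [{"jaw": jaw, "linear": [dx, dy, dz], "twist": [rx, ry, rz]}, ...]. A call has 1 to 5 rows; each row shifts and turns the pose as measured when the row begins, along the tool's axes as they then stand; what a row does not reach is not made up. A row lasts 1/10 s, in which the tool goes at most 50 mm and 8.59 degrees, less where a joint would pass 70% of its speed; a pose out of reach is approached as far as the arm can. A call with a gripper value outside its range is refused whole. The fingers move at their own pace and stop on an object; FORCE is the grip in N (left out, the last holds). Time passes only in rows, so rows that do not move let the fingers close. It gives the time, the measured TCP pose, the force and the opening at its end, in the units of the state.
- env.state(): the state, without advancing time (a new reading comes with each control period).
- env.grab_frame(name): name is "side" or "top"; returns the picture (384x512x3 uint8, red, green, blue); there is no depth.
- env.camera_info(name): a dict with "fovy" (degrees; the focal length in pixels is half the picture's height over the tangent of half this angle, whatever the lens; pixels are square), "cx", "cy" (the principal point, pixels), "R" (3x3) and "t" (3): a world point X has camera coordinates R X + t. Camera axes: x right, y down, z forward; pixel columns grow to the right and rows downward; lengths in mm; the calibration is good to about 2 mm. A picture is of the moment at which its call begins. camera_info takes no time and is no camera call.
- env.finish_job(): hands the job in, once; it reports no verdict.
Trained networks look in the newest picture that a camera, given by its name, has taken for a name from the list of things; names that differ only in an ending like _2 or _b are one class to them, and where a whole thing is asked for, a point or a joint stands for the part that bears it (a point fixed in the world has none). Each returns a list of dicts, best first, with "score" (0 to 1); they miss things now and then, are a little off and sometimes report something else, mostly with a low value. They report only what shows in the picture. A call takes as long as a camera call.
- env.recognise(camera, query): "xy" ([column, row] in pixels, amid what is visible of it).
- env.tip_of(camera, query): "xy" ([column, row] in pixels: a listed point, or the origin of a listed thing).
The state is a dict: "clock": time; "joint_positions": joint angles; "joint_velocities": joint speeds; "joint_efforts": joint torques, N m; "position": TCP position; "ee_rot": TCP orientation; "ft_force": force on the tool from outside, world axes, zero at the start; "wrist_torque": the same for the moment, N m; "gripper_width": opening from 0.0 (shut) to 1.0 (fully open).
Only numpy, scipy, OpenCV 4.12 (cv2) and the standard library are available. Lean on these libraries where they do the work, as an engineer would, in place of code of your own. Each camera call takes 0.05 s, during which the arm holds its last target. There are 200 camera calls.

## Working session

There is one attempt and no reset: what is moved stays moved. The work goes in short steps, Python scripts to look and compute and a shell command to move; the robot and the scene stay as the last step left them, time stands still between calls to the robot, and variables do not carry over. Pictures are saved under pics/ and viewed, about 8 in all and at most 12, crops included, and the job is handed in when it is done.

```bash
mkdir -p pics; cat > h.py <<'E'
import numpy as np, cv2
from station import env
def ci(n):
    c=env.camera_info(n); f=192/np.tan(np.radians(c['fovy'])/2)
    return f,c['cx'],c['cy'],np.array(c['R']),np.array(c['t'])
def proj(n,X):
    f,cx,cy,R,t=ci(n); p=R@np.array(X,float)+t
    return np.array([cx+f*p[0]/p[2],cy+f*p[1]/p[2]])
def back(n,uv,z):
    f,cx,cy,R,t=ci(n); d=R.T@np.array([(uv[0]-cx)/f,(uv[1]-cy)/f,1]); o=-R.T@t
    return o+d*(z-o[2])/d[2]
def shot(n,name=None):
    im=env.grab_frame(n)
    if name: cv2.imwrite('pics/'+name,im[:,:,::-1])
    return im
E
python3 - <<'E'
from h import *
s=env.state(); print(s)
for c in('top','side'):
    shot(c,c+'0.png'); print(c,env.camera_info(c))
    for q,z in [('far_fence',12),('left_fence',12),('seat',12),('cam_pivot',12),('lever_knob',46),('tile',12),('board',0)]:
        for r in env.tip_of(c,q)[:2]: print(c,q,np.round(r['xy'],1),round(r['score'],2),back(c,r['xy'],z).round(1))
E
```

```text
{'clock': 0.0, 'joint_positions': array([ 1.06347104e+00,  3.07526520e-01,  1.50769755e+00,  3.68008259e-05,
        1.32838843e+00, -7.34666582e-02]), 'joint_velocities': array([ 0.00141489, -0.00075113,  0.00200221, -0.00042487, -0.00061161,
        0.00082938]), 'joint_efforts': array([-2.78605512e-03, -4.57551098e+01, -2.51912194e+01, -4.15628620e-04,
        1.30643355e-02,  7.27922213e-06]), 'position': array([241.3631267 , 521.10859625, 230.39854697]), 'ee_rot': array([ 0.69031669,  0.15151433,  0.69074984, -0.15287554]), 'ft_force': array([ 0.64521934, -0.5507866 ,  1.18121765]), 'wrist_torque': array([0.01874927, 0.0180921 , 0.01420412]), 'gripper_width': 1.0033727037175213}
top {'fovy': 53.43970747221059, 'cx': 258.32916919079224, 'cy': 186.10232011790768, 'R': array([[ 0.02933251, -0.99947091,  0.01405341],
       [-0.99528969, -0.0305037 , -0.09202146],
       [ 0.09240146, -0.011288  , -0.99565785]]), 't': array([217.93282226, 530.18301207, 868.86024469])}
top far_fence [316.4 144.7] 0.57 [628.3  97.4  12. ]
top far_fence [212.2 136.4] 0.35 [640.4 347.4  12. ]
top left_f
[... 403 characters left out ...]
{'fovy': 48.57641768866866, 'cx': 258.56663145532673, 'cy': 185.6655096823486, 'R': array([[ 0.9234197 , -0.38373577, -0.0065511 ],
       [-0.19575201, -0.45623714, -0.86806038],
       [ 0.33011696,  0.80286645, -0.49641541]]), 't': array([-417.03195206,  282.06759106,  627.01065947])}
side far_fence [317.6 235.6] 0.92 [626.6  94.2  12. ]
side left_fence [270.8 193.5] 0.94 [606.2 292.7  12. ]
side seat [278.6 206.7] 0.69 [598.4 230.   12. ]
side cam_pivot [251.7 208.5] 0.9 [537.2 247.6  12. ]
side lever_knob [213.7 200.7] 0.9 [451.  262.6  46. ]
side tile [298.  266.7] 0.92 [542.6  21.4  12. ]
side tile [279.2 185.8] 0.71 [641.6 319.4  12. ]
side board [281.5 244. ] 0.6 [550.6 112.    0. ]
```

```bash
python3 - <<'E'
from h import *
a=cv2.imread('pics/top0.png')
cv2.imwrite('pics/top0z.png',cv2.resize(a[90:260,170:440],None,fx=2.9,fy=2.9,interpolation=cv2.INTER_CUBIC))
E
```

```text
(no output)
```

View pics/top0z.png

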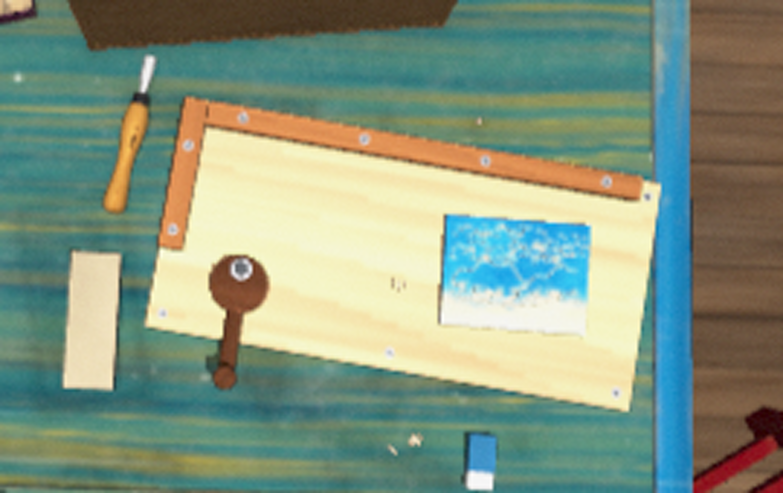

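View pics/side0.png

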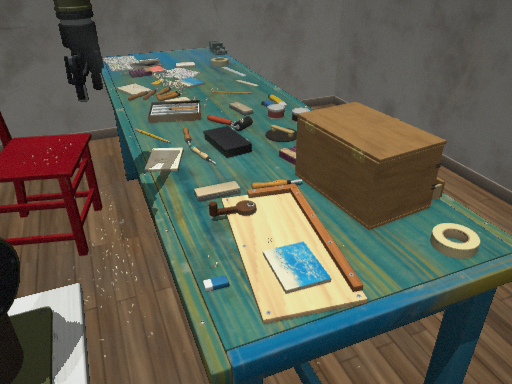

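The top view shows the board turned clockwise, with the tile on its right half. In the crop its corners are about (447,215), (591,225), (585,334) and (441,324). The lever is open at (225,377), and the side view shows a big box behind the far fence. Next I fit the poses.

```bash
cat >> h.py <<'E'
from scipy.optimize import least_squares
def fit(obs,x0):  # obs: (cam, uv, local xyz, weight)
    def r(p):
        c,s=np.cos(p[2]),np.sin(p[2]); o=[]
        for n,uv,l,w in obs:
            X=[p[0]+c*l[0]-s*l[1],p[1]+s*l[0]+c*l[1],l[2]]
            o+=list(w*(proj(n,X)-uv))
        return o
    return least_squares(r,x0,loss='soft_l1')
E
python3 - <<'E'
from h import *
z=lambda x,y:np.array([170+x/2.9-.3,90+y/2.9-.3])
obs=[('top',z(147,327),(-95,200,12),1),('top',z(628,411),(-95,-200,12),1),('top',z(660,183),(95,-200,12),1),('top',z(187,98),(91,194,26),.5),
('top',z(205,127),(75,180,16),.5),
('side',(317.6,235.6),(75,0,12),1),('side',(270.8,193.5),(32,180,12),1),('side',(251.7,208.5),(-37,130,12),1),('side',(278.6,206.7),(30,121,12),.5),
('top',(316.4,144.7),(75,0,12),1),('top',(237.7,151),(32,180,12),1),('top',(252.5,184.4),(-37,130,12),1),('top',(263,152.3),(30,121,12),.5),
('side',(265,318),(-95,-200,12),1),('side',(365,298),(95,-200,12),1)]
f=fit(obs,[550,110,-.15]);print('board',f.x,f.fun.reshape(-1,2).round(1).tolist())
b=f.x
t=[('top',z(447,215),(45,59,21),1),('top',z(591,225),(45,-59,21),1),('top',z(585,334),(-45,-59,21),1),('top',z(441,324),(-45,59,21),1),
('top',(346.6,185.9),(0,0,12),1),('side',(298,266.7),(0,0,12),1)]
g=fit(t,[535,22,-.05]);print('tile',g.x,g.fun.reshape(-1,2).round(1).tolist())
c,s=np.cos(b[2]),np.sin(b[2]);R=np.array([[c,-s],[s,c]])
print('tile in board',R.T@(g.x[:2]-b[:2]),g.x[2]-b[2])
for n,uv in(('top',(246,221.5)),('side',(213.7,200.7))):
    k=R.T@(back(n,uv,46)[:2]-b[:2])-[-37,130]; print('lever',np.linalg.norm(k),np.arctan2(k[1],k[0])-np.pi)
def W(x,y):return (b[:2]+R@[x,y]).round(1)
print('seat',W(30,121),'pivot',W(-37,130),'corner',W(75,180))
q=env.state()['ee_rot'];from scipy.spatial.transform import Rotation as Ro
print(Ro.from_quat(np.roll(q,-1)).as_matrix().round(3))
E
```

```text
board [ 5.50496164e+02  1.12497660e+02 -1.42310238e-01] [[-0.9, -0.8], [0.7, -0.6], [0.7, -0.5], [0.7, 0.4], [0.0, -0.3], [-2.5, -1.8], [1.6, 1.1], [-1.7, 0.7], [-0.0, 0.3], [-1.9, 1.4], [-0.4, -0.3], [0.5, -1.8], [-0.7, 1.7], [-2.9, 0.9], [2.0, -0.3]]
tile [ 5.34603564e+02  2.37283787e+01 -4.18687154e-02] [[-0.1, -0.4], [-0.0, -0.2], [0.4, 0.2], [-0.1, 0.0], [0.2, -1.4], [-4.3, 0.3]]
tile in board [ -3.14176063 -90.12596337] 0.10044152217210717
lever 93.00248410783107 -6.2813680190995544
lever 82.90831636445687 -0.05363947156750859
seat [597.4 228. ] pivot [532.3 246.4] corner [650.3 280. ]
[[ 0.     0.42   0.907]
 [ 0.     0.907 -0.42 ]
 [-1.     0.     0.   ]]
```

```bash
python3 -m creep '[{"jaw":6,"linear":[0,0,0],"twist":[-8.4,0,0]},{"jaw":6,"linear":[0,0,0],"twist":[-8.3,0,0]},{"jaw":6,"linear":[0,-3.7,2.3],"twist":[0,0,0]},{"jaw":6,"linear":[0,-3.7,2.3],"twist":[0,0,0]},{"jaw":6,"linear":[0,-3.7,2.3],"twist":[0,0,0]}]' && python3 -m creep '[{"jaw":6,"linear":[0.5,-3.7,2.3],"twist":[0,0,0]},{"jaw":6,"linear":[0.5,-3.7,2.3],"twist":[0,0,0]},{"jaw":6,"linear":[0.5,-3.7,2.3],"twist":[0,0,0]},{"jaw":6,"linear":[0.5,-3.7,2.3],"twist":[0,0,0]},{"jaw":6,"linear":[0.5,-3.7,2.3],"twist":[0,0,0]}]'
cat > w.py <<'E'
# where: TCP in board frame, yaw error, moves
from h import *
from scipy.spatial.transform import Rotation as Ro
b=np.array([550.5,112.5,-.1423]);c,s=np.cos(b[2]),np.sin(b[2]);RB=np.array([[c,-s],[s,c]])
def where():
    st=env.state();p=st['position'];M=Ro.from_quat(np.roll(st['ee_rot'],-1)).as_matrix()
    q=RB.T@(p[:2]-b[:2]);y=RB.T@M[:2,1]
    print('t',round(st['clock'],2),'board',q.round(1),'z',p[2].round(1),'tool-y angle from board y deg',np.degrees(np.arctan2(-y[0],y[1])).round(1),'tilt',M[2].round(3),'F board',(RB.T@st['ft_force'][:2]).round(1),st['ft_force'][2].round(1),'w',round(st['gripper_width'],3))
if __name__=='__main__': where()
E
python3 w.py
```

```text
clock: 1.3
position: [296.0, 405.7, 230.9]
ee_rot: [0.706, 0.045, 0.705, -0.041]
ft_force: [0.5, 0.1, -0.4]
gripper_width: 0.699
clock: 1.8
position: [391.2, 201.8, 206.3]
ee_rot: [0.708, 0.045, 0.704, -0.039]
ft_force: [1.3, -0.6, -0.2]
gripper_width: 0.7
t 1.8 board [-170.4   65.8] z 206.3 tool-y angle from board y deg 1.4 tilt [-1.     0.009  0.006] F board [ 1.4 -0.4] -0.2 w 0.7
```

```bash
python3 -m creep '[{"jaw":6,"linear":[3,-3.8,2.2],"twist":[1.2,0,0]},{"jaw":6,"linear":[3,-3.8,2.2],"twist":[0,0,0]},{"jaw":6,"linear":[3,-3.8,2.2],"twist":[0,0,0]},{"jaw":6,"linear":[3,-3.8,2.2],"twist":[0,0,0]},{"jaw":6,"linear":[2,0,0],"twist":[0,0,0]}]' && python3 w.py; python3 -m creep '[{"jaw":6,"linear":[1,0,0],"twist":[0,0,0]},{"jaw":6,"linear":[0.5,0,0],"twist":[0,0,0]},{"jaw":6,"linear":[0,0,0],"twist":[0,0,0]}]';python3 w.py
```

```text
clock: 2.3
position: [464.2, 44.7, 76.5]
ee_rot: [0.714, 0.055, 0.696, -0.047]
ft_force: [-0.8, 0.9, 0.3]
gripper_width: 0.707
t 2.3 board [-75.8 -79.3] z 76.5 tool-y angle from board y deg -0.1 tilt [-1.     0.013  0.024] F board [-0.9  0.8] 0.3 w 0.707
clock: 2.6
position: [463.7, 42.4, 58.2]
ee_rot: [0.712, 0.057, 0.698, -0.049]
ft_force: [0.2, -0.1, -0.5]
gripper_width: 0.702
t 2.6 board [-76.  -81.7] z 58.2 tool-y angle from board y deg -0.4 tilt [-1.     0.013  0.019] F board [ 0.2 -0.1] -0.5 w 0.702
```

```bash
python3 -m creep '[{"jaw":6,"linear":[1.5,-0.8,0],"twist":[0.4,1.1,-0.75]},{"jaw":6,"linear":[1.5,0,0],"twist":[0,0,0]},{"jaw":6,"linear":[0.8,0,0],"twist":[0,0,0]},{"jaw":6,"linear":[0,0,0],"twist":[0,0,0]}]'; python3 w.py;  python3 - <<'E'
from h import *
a=shot('side')[:,:,::-1]; cv2.imwrite('pics/s1.png',cv2.resize(a[150:340,170:400],None,fx=3.1,fy=3.1,interpolation=cv2.INTER_CUBIC))
E
```

```text
clock: 3.0
position: [465.6, 36.1, 22.1]
ee_rot: [0.707, 0.054, 0.703, -0.054]
ft_force: [0.7, 0.3, 0.3]
gripper_width: 0.705
t 3.0 board [-73.2 -87.7] z 22.1 tool-y angle from board y deg -0.7 tilt [-1.     0.     0.006] F board [0.7 0.4] 0.3 w 0.705
```

View pics/s1.png

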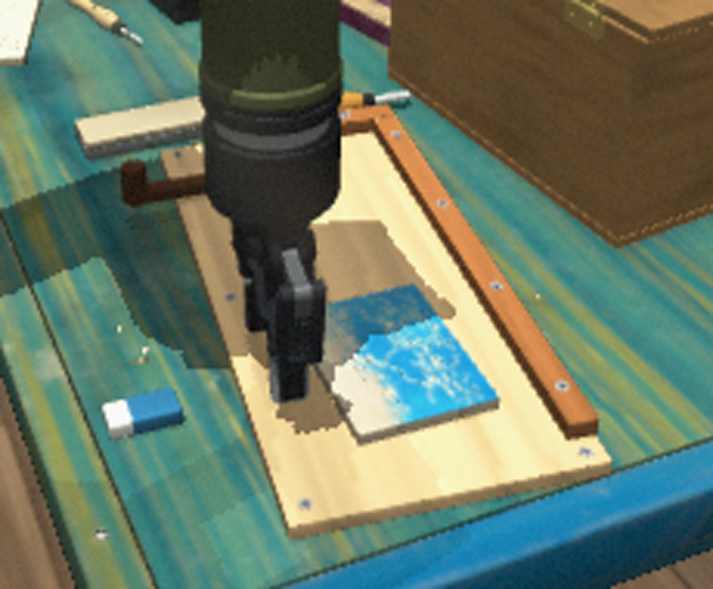

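The side crop shows the right finger tip at about (287,400), next to the tile's near edge, still slightly above the board. I'll touch the board gently to find the tip height.

```bash
python3 -c "
from w import *
for z in (14,18,22,26,30):
    X=list(b[:2]+RB@[-73,-125])+[z]; print(z,proj('side',X))"
for i in 1 2; do :; done; python3 -m creep '[{"jaw":6,"linear":[0.3,0,0],"twist":[0,0,0]},{"jaw":6,"linear":[0,0,0],"twist":[0,0,0]}]'; python3 -m creep '[{"jaw":6,"linear":[0.3,0,0],"twist":[0,0,0]},{"jaw":6,"linear":[0,0,0],"twist":[0,0,0]}]';
```

```text
14 [263.23276451 285.04296922]
18 [263.23031616 283.37931996]
22 [263.22785514 281.70706129]
26 [263.22538135 280.02612619]
30 [263.2228947  278.33644696]
clock: 3.25
position: [466.7, 36.6, 20.6]
ee_rot: [0.708, 0.054, 0.702, -0.054]
ft_force: [0.7, -0.5, 0.8]
gripper_width: 0.703
clock: 3.45
position: [467.4, 36.8, 18.3]
ee_rot: [0.709, 0.054, 0.701, -0.054]
ft_force: [0.1, -0.4, -0.1]
gripper_width: 0.701
```

```bash
python3 -m creep '[{"jaw":6,"linear":[0.4,0,0],"twist":[0,0,0]},{"jaw":6,"linear":[0.3,0,0],"twist":[0,0,0]},{"jaw":6,"linear":[0,0,0],"twist":[0,0,0]}]';  python3 -m creep '[{"jaw":6,"linear":[0.3,0,0],"twist":[0,0,0]},{"jaw":6,"linear":[0.2,0,0],"twist":[0,0,0]},{"jaw":6,"linear":[0,0,0],"twist":[0,0,0]}]'; python3 w.py
```

```text
clock: 3.75
position: [467.7, 36.7, 11.0]
ee_rot: [0.709, 0.054, 0.701, -0.054]
ft_force: [-0.0, 0.2, -1.0]
gripper_width: 0.705
clock: 4.05
position: [467.9, 36.7, 7.2]
ee_rot: [0.709, 0.054, 0.701, -0.054]
ft_force: [0.4, 0.1, 0.6]
gripper_width: 0.703
t 4.05 board [-71.1 -86.8] z 7.2 tool-y angle from board y deg -0.6 tilt [-1.     0.001  0.012] F board [0.3 0.2] 0.6 w 0.703
```

```bash
python3 -m creep '[{"jaw":6,"linear":[0,0,0.8],"twist":[0.6,0.7,0]},{"jaw":6,"linear":[0,0,0.8],"twist":[0,0,0]},{"jaw":6,"linear":[0,0,0.8],"twist":[0,0,0]},{"jaw":6,"linear":[0,0,0.6],"twist":[0,0,0]}]'; python3 w.py;  python3 -m creep '[{"jaw":6,"linear":[0,0,0.4],"twist":[0,0,0]},{"jaw":6,"linear":[0,0,0.4],"twist":[0,0,0]},{"jaw":6,"linear":[0,0,0.4],"twist":[0,0,0]}]'; python3 w.py;python3 -m creep '[{"jaw":6,"linear":[0,0,0.3],"twist":[0,0,0]},{"jaw":6,"linear":[0,0,0.3],"twist":[0,0,0]}]'; python3 w.py
```

```text
clock: 4.45
position: [494.0, 32.2, 6.9]
ee_rot: [0.701, 0.059, 0.709, -0.058]
ft_force: [-13.6, 5.7, 25.6]
gripper_width: 0.7
t 4.45 board [-44.5 -87.5] z 6.9 tool-y angle from board y deg -1.3 tilt [-1.     0.001 -0.012] F board [-14.3   3.7] 25.6 w 0.7
clock: 4.75
position: [493.9, 32.2, 7.0]
ee_rot: [0.691, 0.06, 0.718, -0.058]
ft_force: [-8.9, 2.7, 14.5]
gripper_width: 0.703
t 4.75 board [-44.7 -87.5] z 7.0 tool-y angle from board y deg -1.4 tilt [-0.999  0.    -0.038] F board [-9.2  1.4] 14.5 w 0.703
clock: 4.95
position: [493.8, 32.3, 7.1]
ee_rot: [0.687, 0.06, 0.722, -0.057]
ft_force: [-6.5, 2.4, 11.6]
gripper_width: 0.702
t 4.95 board [-44.7 -87.5] z 7.1 tool-y angle from board y deg -1.4 tilt [-0.999  0.    -0.051] F board [-6.7  1.5] 11.6 w 0.702
```

Upward force shows the tips are dragging on the board. I'll lift 4 mm, level the tool and push again.

```bash
python3 -m creep '[{"jaw":6,"linear":[-0.4,0,0],"twist":[0,-2.9,0]},{"jaw":6,"linear":[0,0,0],"twist":[1.4,0,0]}]'; python3 w.py;  python3 -m creep '[{"jaw":6,"linear":[0,0,0.4],"twist":[0,0,0]},{"jaw":6,"linear":[0,0,0.4],"twist":[0,0,0]}]'; python3 w.py
```

```text
clock: 5.15
position: [495.0, 32.1, 10.8]
ee_rot: [0.704, 0.068, 0.704, -0.068]
ft_force: [-0.5, 0.4, -0.3]
gripper_width: 0.702
t 5.15 board [-43.5 -87.5] z 10.8 tool-y angle from board y deg -2.9 tilt [-1.  0.  0.] F board [-0.5  0.4] -0.3 w 0.702
clock: 5.35
position: [504.0, 30.4, 10.5]
ee_rot: [0.704, 0.068, 0.704, -0.068]
ft_force: [-1.7, -0.8, 0.6]
gripper_width: 0.701
t 5.35 board [-34.4 -87.9] z 10.5 tool-y angle from board y deg -2.9 tilt [-1.  0. -0.] F board [-1.6 -1. ] 0.6 w 0.701
```

```bash
python3 -m creep '[{"jaw":6,"linear":[0,0,0.3],"twist":[-2.9,0,0]},{"jaw":6,"linear":[0,0,0.3],"twist":[0,0,0]}]'; python3 w.py;  python3 -m creep '[{"jaw":6,"linear":[0,0,0.3],"twist":[0,0,0]},{"jaw":6,"linear":[0,0,0.3],"twist":[0,0,0]}]'; python3 w.py; python3 - <<'E'
from h import *
for n in('side','top'):
  a=shot(n)[:,:,::-1]; cv2.imwrite(f'pics/{n}2.png',cv2.resize(a[130:340,190:440] if n=='side' else a[90:260,170:440],None,fx=2.5,fy=2.5,interpolation=cv2.INTER_CUBIC))
cv2.imwrite('pics/m2.png',np.hstack([cv2.resize(cv2.imread('pics/side2.png'),(400,336)),cv2.resize(cv2.imread('pics/top2.png'),(400,336))]))
E
```

```text
clock: 5.55
position: [512.4, 28.9, 10.1]
ee_rot: [0.705, 0.05, 0.706, -0.05]
ft_force: [-6.9, 4.5, 3.0]
gripper_width: 0.704
t 5.55 board [-25.9 -88.1] z 10.1 tool-y angle from board y deg -0.0 tilt [-1.     0.    -0.001] F board [-7.5  3.5] 3.0 w 0.704
clock: 5.75
position: [512.1, 28.8, 8.9]
ee_rot: [0.7, 0.052, 0.711, -0.051]
ft_force: [-6.5, 1.7, 4.5]
gripper_width: 0.704
t 5.75 board [-26.2 -88.3] z 8.9 tool-y angle from board y deg -0.2 tilt [-1.    -0.    -0.016] F board [-6.7  0.7] 4.5 w 0.704
```

View pics/side2.png

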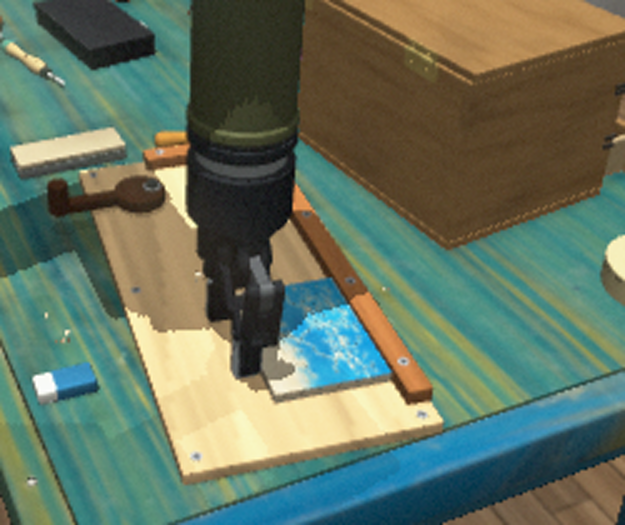

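Tile is against the far fence, with the TCP stalled at x=-26 as predicted. Next I back off, lift and turn the tool 90° for the push to the left.

```bash
python3 -m creep '[{"jaw":6,"linear":[-0.3,0,-1.5],"twist":[0,-1,0]},{"jaw":4,"linear":[-4,0,0],"twist":[0,0,0]},{"jaw":4,"linear":[0,-4.2,2.5],"twist":[0,0,0]},{"jaw":4,"linear":[0,-4.2,3],"twist":[0,0,0]}]'; python3 w.py; python3 -c "
from h import *;print(env.state()['joint_positions'].round(2))"
```

```text
clock: 6.25
position: [536.5, -56.9, 51.4]
ee_rot: [0.703, 0.05, 0.707, -0.05]
ft_force: [1.2, -0.3, 0.7]
gripper_width: 0.469
t 6.25 board [  10.1 -169.7] z 51.4 tool-y angle from board y deg 0.1 tilt [-1.     0.    -0.006] F board [ 1.2 -0.1] 0.7 w 0.469
[-0.18  0.46  1.8  -0.    0.89 -1.61]
```

```bash
python3 -m creep '[{"jaw":4,"linear":[0,0,0.4],"twist":[8.5,0,0]},{"jaw":4,"linear":[0,0,0.4],"twist":[8.5,0,0]},{"jaw":4,"linear":[0,0,0.4],"twist":[8.5,0,0]},{"jaw":4,"linear":[0,0,0],"twist":[8.5,0,0]},{"jaw":4,"linear":[0,0,0],"twist":[8.5,0,0]}]';python3 -m creep '[{"jaw":4,"linear":[0,0,0],"twist":[8.5,0,0]},{"jaw":4,"linear":[0,0,0],"twist":[8.5,0,0]},{"jaw":4,"linear":[0,0,0],"twist":[8.5,0,0]},{"jaw":4,"linear":[0,0,0],"twist":[8.5,0,0]},{"jaw":4,"linear":[0,0,0],"twist":[8.5,0,0]}]'; python3 w.py
```

```text
clock: 6.75
position: [560.6, -70.4, 52.8]
ee_rot: [0.64, 0.307, 0.634, -0.307]
ft_force: [1.1, -0.2, 0.2]
gripper_width: 0.468
clock: 7.25
position: [566.1, -72.7, 52.2]
ee_rot: [0.484, 0.521, 0.477, -0.517]
ft_force: [-1.3, 0.4, 0.4]
gripper_width: 0.467
t 7.25 board [  41.7 -181.1] z 52.2 tool-y angle from board y deg -86.2 tilt [-1.     0.012  0.003] F board [-1.4  0.2] 0.4 w 0.467
```

```bash
python3 -m creep '[{"jaw":4,"linear":[1.2,-1.1,0],"twist":[3.8,0,-0.7]},{"jaw":4,"linear":[1.2,0,0],"twist":[0,0,0]},{"jaw":4,"linear":[0.7,0,0],"twist":[0,0,0]},{"jaw":4,"linear":[0,0,0],"twist":[0,0,0]}]';python3 w.py;python3 -m creep '[{"jaw":4,"linear":[0.4,0,0],"twist":[0,0,0]},{"jaw":4,"linear":[0.2,0,0],"twist":[0,0,0]},{"jaw":4,"linear":[0,0,0],"twist":[0,0,0]}]';python3 w.py
```

```text
clock: 7.65
position: [559.5, -73.4, 19.5]
ee_rot: [0.463, 0.536, 0.46, -0.536]
ft_force: [0.4, 1.0, 0.5]
gripper_width: 0.469
t 7.65 board [  35.3 -182.7] z 19.5 tool-y angle from board y deg -90.3 tilt [-1.     0.004  0.003] F board [0.3 1. ] 0.5 w 0.469
clock: 7.95
position: [560.9, -73.6, 12.9]
ee_rot: [0.464, 0.536, 0.46, -0.535]
ft_force: [-0.7, -0.2, -0.7]
gripper_width: 0.469
t 7.95 board [  36.7 -182.8] z 12.9 tool-y angle from board y deg -90.3 tilt [-1.     0.005  0.003] F board [-0.7 -0.3] -0.7 w 0.469
```

```bash
python3 -m creep '[{"jaw":4,"linear":[0,-0.6,-1],"twist":[0,0,0]},{"jaw":4,"linear":[0,0,-1],"twist":[0,0,0]},{"jaw":4,"linear":[0,0,-1],"twist":[0,0,0]},{"jaw":4,"linear":[0,0,-1],"twist":[0,0,0]},{"jaw":4,"linear":[0,0,-1],"twist":[0,0,0]}]';python3 w.py;python3 -m creep '[{"jaw":4,"linear":[0,0,-1],"twist":[0,0,0]},{"jaw":4,"linear":[0,0,-1],"twist":[0,0,0]},{"jaw":4,"linear":[0,0,-1],"twist":[0,0,0]},{"jaw":4,"linear":[0,0,-1],"twist":[0,0,0]},{"jaw":4,"linear":[0,0,-1],"twist":[0,0,0]}]';python3 w.py
```

```text
clock: 8.45
position: [562.5, -19.8, 13.7]
ee_rot: [0.464, 0.536, 0.459, -0.535]
ft_force: [-0.4, 0.3, -0.7]
gripper_width: 0.463
t 8.45 board [  30.6 -129.3] z 13.7 tool-y angle from board y deg -90.3 tilt [-1.     0.007  0.003] F board [-0.4  0.2] -0.7 w 0.463
clock: 8.95
position: [570.7, 35.0, 13.8]
ee_rot: [0.465, 0.536, 0.459, -0.534]
ft_force: [0.1, -0.9, 0.5]
gripper_width: 0.47
t 8.95 board [ 31.  -73.9] z 13.8 tool-y angle from board y deg -90.2 tilt [-1.     0.007  0.003] F board [ 0.3 -0.9] 0.5 w 0.47
```

```bash
python3 - <<'E'
from w import *
a=shot('side','s3.png')
for r in env.tip_of('side','tile')[:2]: print(r, RB.T@(back('side',r['xy'],12)[:2]-b[:2]))
cv2.imwrite('pics/s3z.png',cv2.resize(a[130:340,190:440,::-1],None,fx=2.5,fy=2.5,interpolation=cv2.INTER_CUBIC))
E
```

```text
{'xy': [294.2, 237.2], 'score': 0.71} [28.14032328  0.0477347 ]
```

View pics/s3z.png

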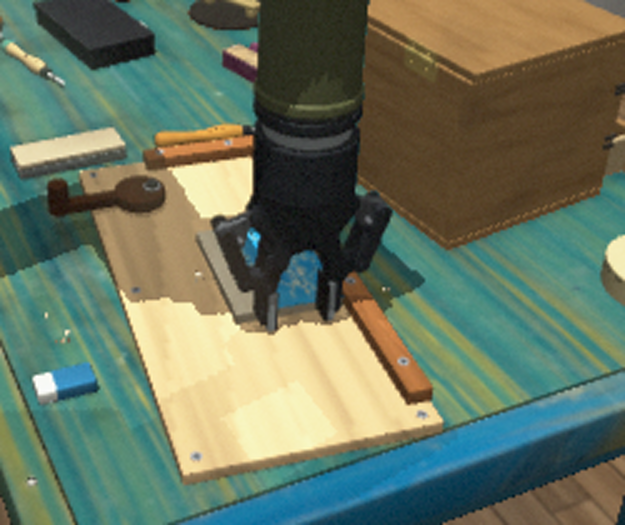

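The tile slides along the fence with both fingers on its right edge, as expected. Continue.

```bash
python3 -m creep '[{"jaw":4,"linear":[0,0,-1],"twist":[0,0,-0.3]},{"jaw":4,"linear":[0,0,-1],"twist":[0,0,0]},{"jaw":4,"linear":[0,0,-1],"twist":[0,0,0]},{"jaw":4,"linear":[0,0,-1],"twist":[0,0,0]},{"jaw":4,"linear":[0,0,-1],"twist":[0,0,0]}]';python3 w.py;python3 -m creep '[{"jaw":4,"linear":[0,0,-1],"twist":[0,0,0]},{"jaw":4,"linear":[0,0,-1],"twist":[0,0,0]},{"jaw":4,"linear":[0,0,-1],"twist":[0,0,0]},{"jaw":4,"linear":[0,0,-1],"twist":[0,0,0]}]';python3 w.py
```

```text
clock: 9.55
position: [578.2, 87.1, 13.6]
ee_rot: [-0.463, -0.534, -0.461, 0.536]
ft_force: [-0.8, -0.6, 0.1]
gripper_width: 0.468
t 9.55 board [ 31.  -21.2] z 13.6 tool-y angle from board y deg -90.2 tilt [-1.     0.001  0.004] F board [-0.8 -0.7] 0.1 w 0.468
clock: 9.95
position: [584.4, 130.5, 13.5]
ee_rot: [-0.463, -0.534, -0.461, 0.536]
ft_force: [-0.3, -1.0, 0.5]
gripper_width: 0.469
t 9.95 board [31.  22.7] z 13.5 tool-y angle from board y deg -90.2 tilt [-1.     0.001  0.004] F board [-0.2 -1. ] 0.5 w 0.469
```

```bash
python3 -m creep '[{"jaw":4,"linear":[0,0,-0.8],"twist":[0,0,0]},{"jaw":4,"linear":[0,0,-0.7],"twist":[0,0,0]},{"jaw":4,"linear":[0,0,-0.5],"twist":[0,0,0]},{"jaw":4,"linear":[0,0,-0.4],"twist":[0,0,0]}]';python3 w.py;python3 -m creep '[{"jaw":4,"linear":[0,0,-0.4],"twist":[0,0,0]},{"jaw":4,"linear":[0,0,-0.4],"twist":[0,0,0]}]';python3 w.py;python3 -m creep '[{"jaw":4,"linear":[0,0,-0.4],"twist":[0,0,0]},{"jaw":4,"linear":[0,0,-0.4],"twist":[0,0,0]}]';python3 w.py
```

```text
clock: 10.35
position: [588.4, 157.6, 13.2]
ee_rot: [-0.464, -0.534, -0.461, 0.536]
ft_force: [0.1, -0.9, 0.9]
gripper_width: 0.469
t 10.35 board [31.1 50. ] z 13.2 tool-y angle from board y deg -90.1 tilt [-1.     0.001  0.004] F board [ 0.3 -0.9] 0.9 w 0.469
clock: 10.55
position: [588.5, 158.0, 13.3]
ee_rot: [-0.468, -0.529, -0.46, 0.538]
ft_force: [-0.7, -15.5, 5.1]
gripper_width: 0.467
t 10.55 board [31.2 50.5] z 13.3 tool-y angle from board y deg -89.9 tilt [-1.     0.001  0.018] F board [  1.5 -15.5] 5.1 w 0.467
clock: 10.75
position: [588.5, 157.9, 13.5]
ee_rot: [-0.471, -0.525, -0.457, 0.542]
ft_force: [-0.3, -12.7, 3.2]
gripper_width: 0.468
t 10.75 board [31.2 50.3] z 13.5 tool-y angle from board y deg -89.8 tilt [-1.    -0.001  0.03 ] F board [  1.5 -12.6] 3.2 w 0.468
```

```bash
python3 -m creep '[{"jaw":4,"linear":[0,0,1],"twist":[0,1.7,0]},{"jaw":0,"linear":[-4,0,0.5],"twist":[0,0,0]},{"jaw":0,"linear":[0,-4,-2],"twist":[0,0,0]},{"jaw":0,"linear":[0,-4,-2.5],"twist":[0,0,0]},{"jaw":0,"linear":[0,0,0],"twist":[0,0,0]}]';python3 w.py; python3 - <<'E'
from w import *
for n in('side','top'):
  a=shot(n,n+'4.png')
  for r in env.tip_of(n,'tile')[:1]: print(n,r, RB.T@(back(n,r['xy'],12)[:2]-b[:2]))
a=cv2.imread('pics/top4.png')
cv2.imwrite('pics/top4z.png',cv2.resize(a[105:235,190:310],None,fx=4.6,fy=4.6,interpolation=cv2.INTER_CUBIC))
E
```

```text
clock: 11.25
position: [514.3, 197.4, 54.7]
ee_rot: [0.462, 0.536, 0.462, -0.535]
ft_force: [-0.4, -0.4, -0.6]
gripper_width: 0.004
t 11.25 board [-47.9  78.9] z 54.7 tool-y angle from board y deg -90.2 tilt [-1.     0.    -0.001] F board [-0.4 -0.4] -0.6 w 0.004
side {'xy': [277.0, 208.2], 'score': 0.96} [ 25.27137672 117.78242157]
```

View pics/top4z.png

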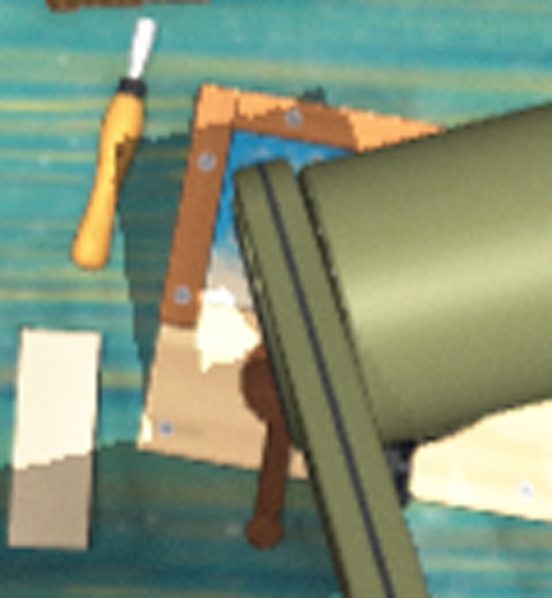

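The tile lies in the corner, with its corner at crop (232,130) and no visible gap at either fence. I'll give its near edge a light nudge towards the far fence.

```bash
python3 -m creep '[{"jaw":0,"linear":[1.6,0,-0.4],"twist":[0,0,0]},{"jaw":0,"linear":[1.6,0,0],"twist":[0,0,0]},{"jaw":0,"linear":[0.6,0,0],"twist":[0,0,0]},{"jaw":0,"linear":[0,0,0],"twist":[0,0,0]}]';python3 w.py;python3 -m creep '[{"jaw":0,"linear":[0,0.5,0],"twist":[0,0,0]},{"jaw":0,"linear":[0,0.5,0],"twist":[0,0,0]},{"jaw":0,"linear":[0,0.4,0],"twist":[0,0,0]}]';python3 w.py;python3 -m creep '[{"jaw":0,"linear":[0,0.4,0],"twist":[0,0,0]},{"jaw":0,"linear":[0,0.4,0],"twist":[0,0,0]}]';python3 w.py
```

```text
clock: 11.85
position: [527.5, 197.7, 15.7]
ee_rot: [0.463, 0.54, 0.458, -0.533]
ft_force: [-0.4, -0.1, -0.1]
gripper_width: -0.0
t 11.85 board [-34.9  81.1] z 15.7 tool-y angle from board y deg -90.6 tilt [-1.     0.011 -0.004] F board [-0.3 -0.1] -0.1 w -0.0
clock: 12.15
position: [540.9, 194.8, 16.1]
ee_rot: [0.461, 0.539, 0.459, -0.535]
ft_force: [-10.4, 5.8, 4.4]
gripper_width: 0.001
t 12.15 board [-21.2  80.1] z 16.1 tool-y angle from board y deg -90.7 tilt [-1.     0.007 -0.003] F board [-11.1   4.3] 4.4 w 0.001
clock: 12.35
position: [540.8, 194.7, 16.1]
ee_rot: [-0.456, -0.536, -0.462, 0.539]
ft_force: [-7.7, 4.6, 5.1]
gripper_width: -0.001
t 12.35 board [-21.3  80. ] z 16.1 tool-y angle from board y deg -90.9 tilt [-1.    -0.01  -0.002] F board [-8.3  3.4] 5.1 w -0.001
```

```bash
python3 -m creep '[{"jaw":0,"linear":[0,-1,0],"twist":[0,0,0.6]},{"jaw":0,"linear":[-3,0,0],"twist":[-0.9,0,0]},{"jaw":0,"linear":[0,2.8,2.4],"twist":[0,0,0]},{"jaw":0,"linear":[0,2.8,2.4],"twist":[0,0,0]},{"jaw":0,"linear":[0,0,0],"twist":[0,0,0]}]';python3 w.py;python3 -m creep '[{"jaw":0,"linear":[1.2,0,0],"twist":[0,0,0]},{"jaw":0,"linear":[1.2,0,0],"twist":[0,0,0]},{"jaw":0,"linear":[0.5,0,0],"twist":[0,0,0]},{"jaw":0,"linear":[0,0,0],"twist":[0,0,0]}]';python3 w.py
```

```text
clock: 12.85
position: [580.7, 140.6, 49.5]
ee_rot: [0.466, 0.535, 0.463, -0.531]
ft_force: [0.1, -0.3, 0.9]
gripper_width: -0.0
t 12.85 board [26.  32.1] z 49.5 tool-y angle from board y deg -89.7 tilt [-1.     0.007 -0.003] F board [ 0.1 -0.2] 0.9 w -0.0
clock: 13.25
position: [579.4, 141.1, 18.1]
ee_rot: [0.466, 0.535, 0.463, -0.531]
ft_force: [-0.5, -0.3, 0.2]
gripper_width: -0.002
t 13.25 board [24.5 32.4] z 18.1 tool-y angle from board y deg -89.7 tilt [-1.     0.007 -0.003] F board [-0.4 -0.3] 0.2 w -0.002
```

```bash
python3 -m creep '[{"jaw":0,"linear":[0.25,0,-0.7],"twist":[0,0,0]},{"jaw":0,"linear":[0,0,-0.6],"twist":[0,0,0]},{"jaw":0,"linear":[0,0,-0.4],"twist":[0,0,0]}]';python3 w.py;python3 -m creep '[{"jaw":0,"linear":[0,0,-0.4],"twist":[0,0,0]},{"jaw":0,"linear":[0,0,-0.4],"twist":[0,0,0]}]';python3 w.py; python3 -m creep '[{"jaw":0,"linear":[0,0,1],"twist":[0,0,0]},{"jaw":0,"linear":[-4,0,0.5],"twist":[0,0,0]},{"jaw":0,"linear":[-4,0,0],"twist":[0,0,0]}]';python3 w.py
```

```text
clock: 13.55
position: [579.8, 159.4, 14.3]
ee_rot: [0.466, 0.534, 0.464, -0.532]
ft_force: [0.4, -14.5, 4.7]
gripper_width: 0.001
t 13.55 board [22.4 50.6] z 14.3 tool-y angle from board y deg -89.6 tilt [-1.     0.004 -0.001] F board [  2.5 -14.2] 4.7 w 0.001
clock: 13.75
position: [579.9, 159.3, 14.6]
ee_rot: [-0.472, -0.527, -0.463, 0.534]
ft_force: [1.1, -16.5, 1.5]
gripper_width: -0.004
t 13.75 board [22.4 50.5] z 14.6 tool-y angle from board y deg -89.2 tilt [-1.     0.003  0.016] F board [  3.4 -16.2] 1.5 w -0.004
clock: 14.05
position: [573.6, 144.3, 91.2]
ee_rot: [-0.47, -0.523, -0.465, 0.538]
ft_force: [0.7, 0.5, 0.4]
gripper_width: 0.0
t 14.05 board [18.3 34.8] z 91.2 tool-y angle from board y deg -89.1 tilt [-1.    -0.009  0.021] F board [0.6 0.6] 0.4 w 0.0
```

```bash
python3 -m creep '[{"jaw":0,"linear":[0,-3.6,-3.3],"twist":[0.9,1.2,0.5]},{"jaw":0,"linear":[0,-3.6,-3.3],"twist":[0,0,0]},{"jaw":0,"linear":[0,-3.6,-3.3],"twist":[0,0,0]},{"jaw":0,"linear":[0,-3.4,-3.2],"twist":[0,0,0]},{"jaw":0,"linear":[0,0,0],"twist":[0,0,0]}]';python3 w.py; python3 - <<'E'
from w import *
for n in('side','top'):
  a=shot(n,n+'5.png')
  for r in env.tip_of(n,'lever_knob')[:1]: print(n,r, RB.T@(back(n,r['xy'],46)[:2]-b[:2]))
a=cv2.imread('pics/side5.png')
cv2.imwrite('pics/s5z.png',cv2.resize(a[130:290,160:360],None,fx=3.5,fy=3.5,interpolation=cv2.INTER_CUBIC))
E
```

```text
clock: 14.55
position: [456.4, 300.7, 99.2]
ee_rot: [0.464, 0.544, 0.459, -0.528]
ft_force: [-0.4, -0.6, 0.2]
gripper_width: -0.001
t 14.55 board [-119.9  173. ] z 99.2 tool-y angle from board y deg -90.4 tilt [-1.     0.02  -0.013] F board [-0.3 -0.6] 0.2 w -0.001
side {'xy': [213.8, 199.7], 'score': 0.81} [-118.87928572  138.66569902]
```

View pics/s5z.png

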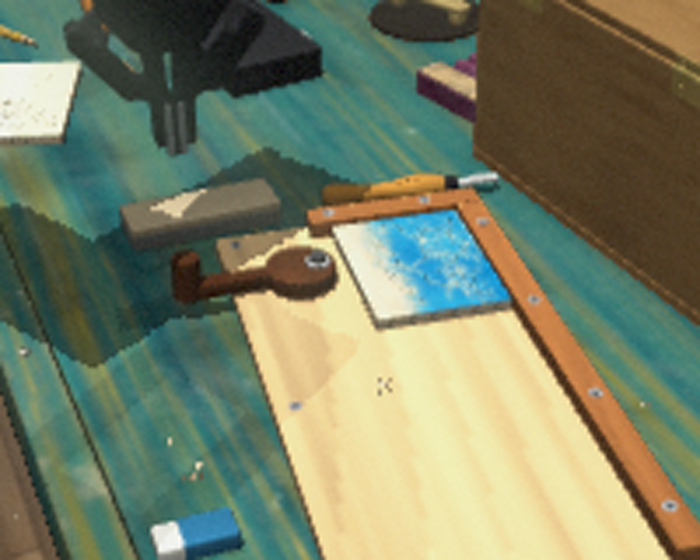

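The tile sits in the corner, crop (333,225), (460,210), (508,300), (380,325), flush to both fences. The knob is at (187,262), and the shut fingers are beyond it on the left side. Next I descend beside the knob.

```bash
python3 -m creep '[{"jaw":0,"linear":[2.2,-0.6,0.8],"twist":[-0.4,-0.75,-1.1]},{"jaw":0,"linear":[2.2,0,0],"twist":[0,0,0]},{"jaw":0,"linear":[1.8,0,0],"twist":[0,0,0]},{"jaw":0,"linear":[0.3,0,0],"twist":[0,0,0]},{"jaw":0,"linear":[0,0,0],"twist":[0,0,0]}]';python3 w.py
```

```text
clock: 15.25
position: [462.5, 284.8, 33.1]
ee_rot: [0.461, 0.54, 0.457, -0.536]
ft_force: [0.5, -0.8, 0.5]
gripper_width: 0.002
t 15.25 board [-111.6  158.1] z 33.1 tool-y angle from board y deg -90.8 tilt [-1.     0.008 -0.   ] F board [ 0.6 -0.7] 0.5 w 0.002
```

```bash
python3 -m creep '[{"jaw":0,"linear":[0.3,-1.3,0],"twist":[-0.8,0,-0.4]},{"jaw":0,"linear":[0,0,0.4],"twist":[0,0,0]},{"jaw":0,"linear":[0,0,0],"twist":[0,0,0]}]';python3 w.py;python3 -m creep '[{"jaw":0,"linear":[0,0,0.4],"twist":[0,0,0]},{"jaw":0,"linear":[0,0,0.4],"twist":[0,0,0]}]';python3 w.py
```

```text
clock: 15.55
position: [450.1, 282.1, 31.3]
ee_rot: [0.463, 0.536, 0.462, -0.534]
ft_force: [0.5, 0.0, -0.7]
gripper_width: -0.002
t 15.55 board [-123.5  153.6] z 31.3 tool-y angle from board y deg -90.1 tilt [-1.     0.003 -0.002] F board [0.5 0.1] -0.7 w -0.002
clock: 15.75
position: [449.4, 274.7, 32.5]
ee_rot: [0.463, 0.537, 0.463, -0.532]
ft_force: [-1.4, 1.7, -1.2]
gripper_width: -0.005
t 15.75 board [-123.1  146.2] z 32.5 tool-y angle from board y deg -90.1 tilt [-1.     0.005 -0.004] F board [-1.6  1.5] -1.2 w -0.005
```

```bash
python3 -m creep '[{"jaw":0,"linear":[0.15,-0.15,0.9],"twist":[-5.7,0,0]},{"jaw":0,"linear":[0,-0.15,0.9],"twist":[-5.7,0,0]},{"jaw":0,"linear":[0,-0.15,0.9],"twist":[-5.7,0,0]}]'; cat >> w.py <<'E'
def lever():
    st=env.state();M=Ro.from_quat(np.roll(st['ee_rot'],-1)).as_matrix()
    q=RB.T@(st['position'][:2]-b[:2]);t=RB.T@M[:2,2];k=q+20.5*t-[-37,130]
    th=np.arctan2(-k[1],-k[0]);tt=np.arctan2(t[0],-t[1])
    print('lever est',th.round(3),'r',np.linalg.norm(k).round(1),'tool heading',tt.round(3),'F tang',(RB.T@st['ft_force'][:2]@t).round(1))
if __name__=='__main__': lever()
E
python3 w.py
```

```text
clock: 16.05
position: [445.2, 249.1, 32.2]
ee_rot: [0.541, 0.461, 0.539, -0.453]
ft_force: [0.4, 2.2, -1.1]
gripper_width: 0.001
t 16.05 board [-123.6  120.3] z 32.2 tool-y angle from board y deg -72.3 tilt [-1.     0.011 -0.005] F board [0.1 2.2] -1.1 w 0.001
lever est 0.349 r 85.6 tool heading 0.308 F tang -2.1
```

```bash
python3 -m creep '[{"jaw":0,"linear":[0.1,-0.25,0.9],"twist":[-6.2,0,-0.5]},{"jaw":0,"linear":[0,-0.2,0.9],"twist":[-6.2,0,0]},{"jaw":0,"linear":[0,-0.2,0.9],"twist":[-5.9,0,0]}]'; python3 w.py;  python3 -m creep '[{"jaw":0,"linear":[0.1,-0.2,0.9],"twist":[-5.7,0,0]},{"jaw":0,"linear":[0,-0.2,0.9],"twist":[-5.7,0,0]},{"jaw":0,"linear":[0,-0.2,0.9],"twist":[-5.7,0,0]}]'; python3 w.py
```

```text
clock: 16.35
position: [447.1, 221.6, 32.2]
ee_rot: [0.608, 0.364, 0.608, -0.358]
ft_force: [-0.3, 1.4, -1.6]
gripper_width: -0.001
t 16.35 board [-117.9   93.4] z 32.2 tool-y angle from board y deg -53.2 tilt [-1.     0.007 -0.005] F board [-0.5  1.3] -1.6 w -0.001
lever est 0.658 r 86.7 tool heading 0.642 F tang -1.4
clock: 16.65
position: [457.7, 195.8, 32.0]
ee_rot: [0.657, 0.267, 0.656, -0.258]
ft_force: [0.0, 1.7, -1.2]
gripper_width: -0.002
t 16.65 board [-103.7   69.3] z 32.0 tool-y angle from board y deg -35.4 tilt [-1.     0.011 -0.003] F board [-0.2  1.6] -1.2 w -0.002
lever est 0.967 r 88.1 tool heading 0.953 F tang -1.1
```

Works well. Continue to about 1.35, then go slowly.

```bash
python3 -m creep '[{"jaw":0,"linear":[0.1,-0.15,0.9],"twist":[-6,0,-0.5]},{"jaw":0,"linear":[0,-0.15,0.9],"twist":[-6,0,0]},{"jaw":0,"linear":[0,-0.15,0.8],"twist":[-5.7,0,0]}]'; python3 w.py;  python3 -m creep '[{"jaw":0,"linear":[0,-0.1,0.5],"twist":[-3.5,0,0]},{"jaw":0,"linear":[0,-0.1,0.4],"twist":[-3,0,0]}]'; python3 w.py
```

```text
clock: 16.95
position: [474.3, 175.4, 31.6]
ee_rot: [0.689, 0.155, 0.691, -0.153]
ft_force: [-0.8, 1.3, -0.5]
gripper_width: -0.0
t 16.95 board [-84.3  51.5] z 31.6 tool-y angle from board y deg -17.0 tilt [-1.     0.003 -0.003] F board [-1.   1.2] -0.5 w -0.0
lever est 1.254 r 88.9 tool heading 1.274 F tang -1.3
clock: 17.15
position: [481.5, 169.4, 31.8]
ee_rot: [0.697, 0.114, 0.699, -0.111]
ft_force: [-0.9, 1.5, -0.5]
gripper_width: -0.002
t 17.15 board [-76.4  46.6] z 31.8 tool-y angle from board y deg -10.2 tilt [-1.     0.004 -0.004] F board [-1.1  1.3] -0.5 w -0.002
lever est 1.354 r 89.2 tool heading 1.393 F tang -1.3
```

```bash
python3 -m creep '[{"jaw":0,"linear":[0,-0.05,0.4],"twist":[-2,0,0]},{"jaw":0,"linear":[0,0,0.3],"twist":[-1,0,0]}]'; python3 w.py;  python3 -m creep '[{"jaw":0,"linear":[0,0,0.3],"twist":[-1,0,0]}]'; python3 w.py;  python3 -m creep '[{"jaw":0,"linear":[0,0,0.3],"twist":[0,0,0]}]'; python3 w.py
```

```text
clock: 17.35
position: [486.4, 166.3, 31.8]
ee_rot: [0.699, 0.095, 0.703, -0.092]
ft_force: [-4.0, 2.6, 1.6]
gripper_width: -0.002
t 17.35 board [-71.1  44.2] z 31.8 tool-y angle from board y deg -7.1 tilt [-1.     0.004 -0.007] F board [-4.3  2. ] 1.6 w -0.002
lever est 1.417 r 89.4 tool heading 1.447 F tang -4.5
clock: 17.45
position: [487.5, 165.6, 31.7]
ee_rot: [0.698, 0.089, 0.705, -0.086]
ft_force: [-5.9, 2.7, 2.9]
gripper_width: 0.003
t 17.45 board [-69.9  43.7] z 31.7 tool-y angle from board y deg -6.1 tilt [-1.     0.003 -0.01 ] F board [-6.3  1.8] 2.9 w 0.003
lever est 1.43 r 89.4 tool heading 1.465 F tang -6.4
clock: 17.55
position: [488.0, 165.3, 31.7]
ee_rot: [0.697, 0.089, 0.707, -0.086]
ft_force: [-6.8, 4.3, 4.9]
gripper_width: 0.002
t 17.55 board [-69.4  43.4] z 31.7 tool-y angle from board y deg -6.1 tilt [-1.     0.003 -0.015] F board [-7.3  3.3] 4.9 w 0.002
lever est 1.437 r 89.6 tool heading 1.464 F tang -7.6
```

```bash
python3 -m creep '[{"jaw":0,"linear":[0,0,0.5],"twist":[0,-0.8,0]},{"jaw":0,"linear":[0,0,0.5],"twist":[0,0,0]}]'; python3 w.py;  python3 -m creep '[{"jaw":0,"linear":[0,0,0.6],"twist":[0,0,0]},{"jaw":0,"linear":[0,0,0.6],"twist":[0,0,0]}]'; python3 w.py
```

```text
clock: 17.75
position: [489.7, 164.4, 31.4]
ee_rot: [0.696, 0.09, 0.707, -0.087]
ft_force: [-11.6, 8.3, 9.4]
gripper_width: -0.001
t 17.75 board [-67.6  42.7] z 31.4 tool-y angle from board y deg -6.2 tilt [-1.     0.002 -0.015] F board [-12.7   6.6] 9.4 w -0.001
lever est 1.457 r 90.1 tool heading 1.462 F tang -13.3
clock: 17.95
position: [489.9, 164.1, 31.3]
ee_rot: [0.689, 0.091, 0.714, -0.088]
ft_force: [-12.9, 9.4, 9.6]
gripper_width: 0.003
t 17.95 board [-67.3  42.4] z 31.3 tool-y angle from board y deg -6.4 tilt [-0.999  0.001 -0.035] F board [-14.1   7.5] 9.6 w 0.003
lever est 1.46 r 90.4 tool heading 1.46 F tang -14.8
```

```bash
python3 -m creep '[{"jaw":0,"linear":[0,0,-1.5],"twist":[0,0,0]},{"jaw":0,"linear":[-4,0,-1],"twist":[0,-2,0]},{"jaw":0,"linear":[-5,-4,0],"twist":[0,0,0]},{"jaw":0,"linear":[-4,-4,0],"twist":[0,0,0]},{"jaw":0,"linear":[0,-4,0],"twist":[0,0,0]}]'; python3 -m creep '[{"jaw":0,"linear":[0,-5,0],"twist":[0,0,0]},{"jaw":0,"linear":[0,-4,0],"twist":[0,0,0]},{"jaw":0,"linear":[0,0,0],"twist":[0,0,0]}]'; python3 w.py; python3 - <<'E'
from w import *
for n in('side','top'):
  a=shot(n,n+'6.png')
  for q,z in(('lever_knob',46),('cam_pivot',12),('tile',12)):
    for r in env.tip_of(n,q)[:1]:
      p=RB.T@(back(n,r['xy'],z)[:2]-b[:2]);k=p-[-37,130]; print(n,q,round(r['score'],2),np.round(r['xy'],1),p.round(1),'lever' if z==46 else '',np.arctan2(-k[1],-k[0]).round(3) if z==46 else '')
a=cv2.imread('pics/top6.png');c=cv2.imread('pics/side6.png')
cv2.imwrite('pics/m6.png',np.hstack([cv2.resize(a[105:235,185:315],(400,400),interpolation=cv2.INTER_CUBIC),cv2.resize(c[150:270,200:320],(400,400),interpolation=cv2.INTER_CUBIC)]))
E
```

```text
clock: 18.45
position: [443.2, 66.7, 152.4]
ee_rot: [0.704, 0.086, 0.7, -0.086]
ft_force: [1.4, -1.0, 0.6]
gripper_width: -0.0
clock: 18.75
position: [422.9, -27.5, 156.2]
ee_rot: [0.708, 0.085, 0.696, -0.088]
ft_force: [-0.2, -0.3, 0.1]
gripper_width: 0.0
t 18.75 board [-106.4 -156.7] z 156.2 tool-y angle from board y deg -5.8 tilt [-1.    -0.002  0.018] F board [-0.2 -0.3] 0.1 w 0.0
lever est 1.403 r 292.9 tool heading 1.469 F tang -0.1
side lever_knob 0.45 [254.4 216. ] [-45.6  50.4] lever 1.463
side cam_pivot 0.75 [249.1 208.8] [-38.5 132.2]  
side tile 0.74 [277.6 205.6] [ 29.9 128.3]  
top lever_knob 0.73 [287.8 194.6] [-53.8  46.7] lever 1.372
top cam_pivot 0.86 [254.4 182.3] [-35.7 126.9]  
top tile 0.56 [260.  156.8] [ 26.8 124.2]
```

View pics/m6.png

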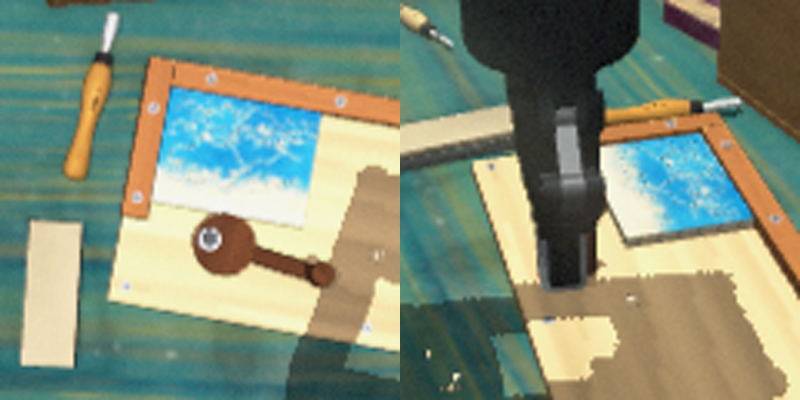

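The picture shows the tile in the corner with no gap, the cam against its near edge and the handle pointing right. I'll cross-check the angle from the pixels.

```bash
python3 - <<'E'
from w import *
hsv=cv2.cvtColor(cv2.imread('pics/top6.png'),cv2.COLOR_BGR2HSV)
for th in (1.37,1.40,1.43,1.46,1.5):
    k=np.array([-37,130])-88*np.array([np.cos(th),np.sin(th)]); print(th,proj('top',list(b[:2]+RB@k)+[46]).round(1))
print('pivot proj z28',proj('top',list(b[:2]+RB@[-37,130])+[28]).round(1))
for n,z in(((252.9,182.7),28),((289,193.7),46)): print((RB.T@(back('top',n,z)[:2]-b[:2])).round(1))
p=[RB.T@(back('top',u,z)[:2]-b[:2]) for u,z in(((252.9,182.7),28),((289,193.7),46))];k=p[1]-p[0];print('angle',np.arctan2(-k[1],-k[0]),np.linalg.norm(k))
# tile corners (z=21) in the board frame
for u in((173,88),(322,112),(303,226),(152,205)):
    print((RB.T@(back('top',(185+u[0]*130/400,105+u[1]*130/400),21)[:2]-b[:2])).round(1))
E
```

```text
1.37 [289.  195.2]
1.4 [289.4 194.1]
1.43 [289.8 193. ]
1.46 [290.1 191.9]
1.5 [290.5 190.4]
pivot proj z28 [253.  181.9]
[-38.8 130. ]
[-51.3  44.4]
angle 1.4264503154103134 86.45995973454066
[ 72.4 177.5]
[73.9 61.2]
[-15.9  61. ]
[-19.9 177.4]
```

```bash
python3 - <<'E'
from w import *
im=np.mean([shot('top').astype(float) for _ in range(6)],axis=0).astype(np.uint8)
hsv=cv2.cvtColor(im,cv2.COLOR_RGB2HSV)
def pts(m,z):
    v,u=np.nonzero(m); return np.array([RB.T@(back('top',(x,y),z)[:2]-b[:2]) for x,y in zip(u,v)])
box=np.zeros(im.shape[:2],bool);box[105:235,185:315]=1
lev=(hsv[...,2]<125)&((hsv[...,0]<16)|(hsv[...,0]>170))&(hsv[...,1]>80)&box
P=pts(lev,26);d=np.linalg.norm(P-[-37,130],axis=1)
P=P[d<110];d=d[d<110];print(len(P))
cam=P[P[:,1]>92];print('cam blob mean',cam.mean(0),'expected',np.array([-37,130])-12*np.array([np.cos(1.46),np.sin(1.46)]))
bar=P[(P[:,1]<92)&(P[:,1]>62)];vx=cv2.fitLine(bar.astype(np.float32),cv2.DIST_L2,0,.01,.01).ravel();print('bar',len(bar),bar.mean(0),'dir angle',np.arctan2(abs(vx[1]),vx[0]*np.sign(vx[1])))
kb=P[P[:,1]<62];print('knob',len(kb),kb.mean(0))
dl=bar.mean(0)-cam.mean(0);print('angle cam->bar',np.arctan2(-dl[1],-dl[0]))
# tile mask: blue
bl=(hsv[...,0]>85)&(hsv[...,0]<125)&(hsv[...,1]>90)&(hsv[...,2]>120)
Q=pts(bl&box,21);Q=Q[(abs(Q[:,0]-30)<55)&(abs(Q[:,1]-121)<70)]
# far edge of the blue as a function of y, fence far edge
e=[];fe=[];ne=[]
for y in range(72,170,4):
    s=Q[abs(Q[:,1]-y)<3];e.append((y,s[:,0].max()))
print('far blue edge slope,at121',np.polyfit(*np.array(e).T-np.array([[121],[0]]),1))
e=[]
for x in range(25,68,4):
    s=Q[abs(Q[:,0]-x)<3];e.append((x,s[:,1].max(),s[:,1].min()))
e=np.array(e);print('left/right edge slopes',np.polyfit(e[:,0]-30,e[:,1],1),np.polyfit(e[:,0]-30,e[:,2],1))
F=pts((hsv[...,0]>5)&(hsv[...,0]<18)&(hsv[...,1]>110)&(hsv[...,2]>130)&box,26);F=F[(F[:,0]>66)&(F[:,0]<105)]
e=np.array([(y,F[abs(F[:,1]-y)<3][:,0].max(),F[abs(F[:,1]-y)<3][:,0].min()) for y in range(72,170,4) if (abs(F[:,1]-y)<3).any()])
print('fence outer/inner',np.polyfit(e[:,0]-121,e[:,1],1),np.polyfit(e[:,0]-121,e[:,2],1))
E
```

```text
285
cam blob mean [-36.75495742 127.15988621] expected [-38.32683736 118.07357964]
bar 70 [-45.50755876  76.90461095] dir angle 1.4323174
knob 70 [-49.02527307  47.17403803]
angle cam->bar 1.3983630620043543Traceback (most recent call last):
  File "<stdin>", line 16, in <module>
  File "<stdin>", line 5, in pts
  File "h.py", line 10, in back
    f,cx,cy,R,t=ci(n); d=R.T@np.array([(uv[0]-cx)/f,(uv[1]-cy)/f,1]); o=-R.T@t
                ~~^^^
  File "h.py", line 4, in ci
    c=env.camera_info(n); f=192/np.tan(np.radians(c['fovy'])/2)
ValueError: time passes only in moves, steps and waits
```

```bash
sed -i 's/^def ci(n):/import functools\n@functools.lru_cache(None)\ndef ci(n):/' h.py; python3 - <<'E'
from w import *
im=cv2.imread('pics/top6.png')[:,:,::-1].copy()
hsv=cv2.cvtColor(im,cv2.COLOR_RGB2HSV)
def pts(m,z):
    v,u=np.nonzero(m); return np.array([RB.T@(back('top',(x,y),z)[:2]-b[:2]) for x,y in zip(u,v)])
box=np.zeros(im.shape[:2],bool);box[105:235,185:315]=1
bl=(hsv[...,0]>85)&(hsv[...,0]<125)&(hsv[...,1]>90)&(hsv[...,2]>120)
Q=pts(bl&box,21);Q=Q[(abs(Q[:,0]-30)<55)&(abs(Q[:,1]-121)<66)]
e=np.array([(y,Q[abs(Q[:,1]-y)<3][:,0].max()) for y in range(72,170,4)])
print('far blue edge slope,at121',np.polyfit(e[:,0]-121,e[:,1],1))
e=np.array([(x,Q[abs(Q[:,0]-x)<3][:,1].max(),Q[abs(Q[:,0]-x)<3][:,1].min()) for x in range(25,68,4)])
print('left/right edge',np.polyfit(e[:,0]-30,e[:,1],1),np.polyfit(e[:,0]-30,e[:,2],1))
F=pts((hsv[...,0]>5)&(hsv[...,0]<18)&(hsv[...,1]>110)&(hsv[...,2]>130)&box,26);F=F[(F[:,0]>66)&(F[:,0]<105)]
e=np.array([(y,F[abs(F[:,1]-y)<3][:,0].max(),F[abs(F[:,1]-y)<3][:,0].min()) for y in range(72,170,4) if (abs(F[:,1]-y)<3).any()])
print('fence outer/inner',np.polyfit(e[:,0]-121,e[:,1],1),np.polyfit(e[:,0]-121,e[:,2],1))
E
```

```text
far blue edge slope,at121 [5.33211330e-03 7.35657231e+01]
left/right edge [1.31540185e-02 1.79466018e+02] [-3.00981768e-02  6.39606937e+01]
fence outer/inner [9.10016047e-05 9.29726009e+01] [-2.08163245e-03  7.49877478e+01]
```

Tile: square within about 0.4° and home. The lever estimates disagree: 1.46 from the fingers, about 1.37–1.46 from pixels. I'll lean on the knob once more to be sure.

```bash
python3 -m creep '[{"jaw":0,"linear":[0,4.8,0],"twist":[0,1,0]},{"jaw":0,"linear":[0,4.8,0],"twist":[0,0,0]},{"jaw":0,"linear":[1,4.8,0],"twist":[0,0,0]},{"jaw":0,"linear":[2,4.2,0],"twist":[0,0,0]},{"jaw":0,"linear":[2,0,0],"twist":[0,0,0]}]'; python3 w.py
```

```text
clock: 19.95
position: [475.9, 162.2, 107.3]
ee_rot: [0.705, 0.089, 0.698, -0.086]
ft_force: [-0.8, -1.1, -0.0]
gripper_width: 0.002
t 19.95 board [-80.9  38.6] z 107.3 tool-y angle from board y deg -6.1 tilt [-1.     0.005  0.009] F board [-0.6 -1.2] -0.0 w 0.002
lever est 1.324 r 96.4 tool heading 1.465 F tang -0.5
```

```bash
python3 -m creep '[{"jaw":0,"linear":[2.5,0.3,-0.6],"twist":[0,0.5,0]},{"jaw":0,"linear":[2.5,0,0],"twist":[0,0,0]},{"jaw":0,"linear":[2,0,0],"twist":[0,0,0]},{"jaw":0,"linear":[0.4,0,0],"twist":[0,0,0]},{"jaw":0,"linear":[0,0,0],"twist":[0,0,0]}]'; python3 w.py
```

```text
clock: 20.45
position: [470.8, 170.4, 28.5]
ee_rot: [0.701, 0.087, 0.702, -0.084]
ft_force: [-0.8, -0.1, -0.6]
gripper_width: -0.002
t 20.45 board [-87.1  46. ] z 28.5 tool-y angle from board y deg -5.7 tilt [-1.     0.004 -0.002] F board [-0.7 -0.2] -0.6 w -0.002
lever est 1.238 r 91.0 tool heading 1.471 F tang -0.7
```

```bash
python3 -m creep '[{"jaw":0,"linear":[-0.2,-0.15,0.8],"twist":[0,0,0]},{"jaw":0,"linear":[0,0,0.6],"twist":[0,0,0]},{"jaw":0,"linear":[0,0,0.3],"twist":[0,0,0]}]'; python3 w.py; python3 -m creep '[{"jaw":0,"linear":[0,0,0.5],"twist":[0,0,0]},{"jaw":0,"linear":[0,0,0.6],"twist":[0,0,0]},{"jaw":0,"linear":[0,0,0.7],"twist":[0,0,0]}]'; python3 w.py
```

```text
clock: 20.75
position: [488.3, 164.6, 32.7]
ee_rot: [0.702, 0.087, 0.702, -0.084]
ft_force: [-5.8, 3.3, -3.9]
gripper_width: 0.001
t 20.75 board [-69.   42.7] z 32.7 tool-y angle from board y deg -5.7 tilt [-1.     0.005 -0.001] F board [-6.2  2.4] -3.9 w 0.001
lever est 1.442 r 90.1 tool heading 1.471 F tang -6.4
clock: 21.05
position: [490.3, 163.3, 32.4]
ee_rot: [0.691, 0.091, 0.712, -0.085]
ft_force: [-14.4, 11.3, 11.2]
gripper_width: -0.0
t 21.05 board [-66.8  41.7] z 32.4 tool-y angle from board y deg -6.2 tilt [-0.999  0.004 -0.031] F board [-15.8   9.2] 11.2 w -0.0
lever est 1.467 r 90.9 tool heading 1.463 F tang -16.7
```

```bash
python3 -m creep '[{"jaw":0,"linear":[0,0,-1.5],"twist":[0,0,0]},{"jaw":0,"linear":[-4,0,-1],"twist":[0,-1.8,0]},{"jaw":0,"linear":[-5,-4,0],"twist":[0,0,0]},{"jaw":0,"linear":[-4,-4,0],"twist":[0,0,0]},{"jaw":0,"linear":[0,-5,0],"twist":[0,0,0]}]'; python3 -m creep '[{"jaw":0,"linear":[0,-5,0],"twist":[0,0,0]},{"jaw":0,"linear":[0,-5,0],"twist":[0,0,0]},{"jaw":0,"linear":[0,0,0],"twist":[0,0,0]}]'; python3 - <<'E'
from w import *
def bar(im):
    hsv=cv2.cvtColor(im,cv2.COLOR_RGB2HSV)
    m=(hsv[...,2]<125)&((hsv[...,0]<16)|(hsv[...,0]>170))&(hsv[...,1]>80);m[:105]=0;m[235:]=0;m[:,:185]=0;m[:,315:]=0
    v,u=np.nonzero(m);P=np.array([RB.T@(back('top',(x,y),26)[:2]-b[:2]) for x,y in zip(u,v)])
    P=P[np.linalg.norm(P-[-37,130],axis=1)<110]
    B=P[P[:,1]<92];print(len(P),'bar+knob mean',B.mean(0).round(1),'knob',P[P[:,1]<60].mean(0).round(1),'min/max x of cam',P[P[:,1]>92][:,0].min().round(1),P[P[:,1]>92][:,0].max().round(1))
bar(cv2.imread('pics/top6.png')[:,:,::-1].copy())
a=shot('top','top7.png');bar(a)
cv2.imwrite('pics/top7z.png',cv2.resize(a[105:235,185:315,::-1],None,fx=4.6,fy=4.6,interpolation=cv2.INTER_CUBIC))
for n in ('top','side'):
  shot(n)
  for r in env.tip_of(n,'lever_knob')[:1]: print(n,np.round(r['xy'],1))
E
```

```text
clock: 21.55
position: [442.8, 56.4, 154.8]
ee_rot: [0.705, 0.088, 0.699, -0.084]
ft_force: [0.9, -0.9, 0.3]
gripper_width: -0.003
clock: 21.85
position: [420.6, -48.4, 159.6]
ee_rot: [0.709, 0.088, 0.694, -0.086]
ft_force: [1.0, 0.0, -0.8]
gripper_width: 0.001
271 bar+knob mean [-47.4  62.2] knob [-49.3  46.4] min/max x of cam -61.9 39.4
267 bar+knob mean [-45.2  63.5] knob [-46.4  47.8] min/max x of cam -61.5 39.4
top [289.4 191.4]
```

View pics/top7z.png

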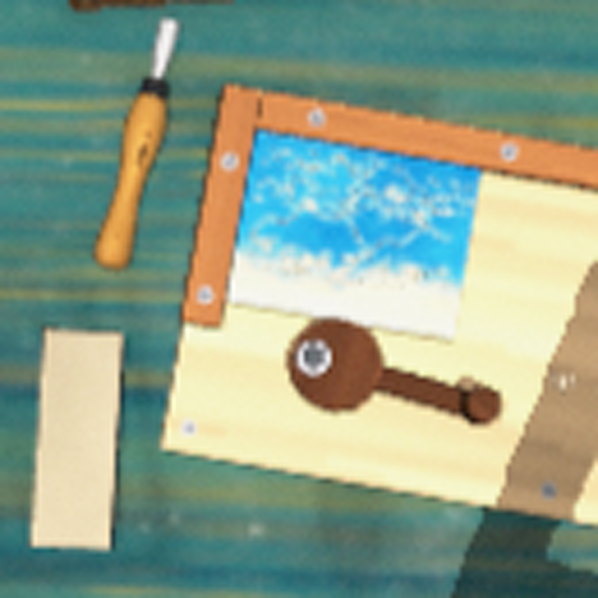

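The tile is flush in the corner, with the cam on its near edge. The knob moved about 2.5 mm further, so the pixel reading now puts the lever near 1.46 (the knob network at (289.4,191.4) gives about 1.46–1.48). That is inside the tight range, so I'm handing in.

```bash
python3 -c "
from h import *
print(env.finish_job(), env.state()['clock'])"
```

```text
the job is handed in; nothing more can be done
the job is handed in; nothing more can be done
```

I pushed the tile with the fingertips against the far fence, then along it into the corner, and nudged it once more in each direction. I then pushed the cam lever round by its knob until it was tight, let go, moved the arm clear and handed the job in at about 22 s.

**Tile:** In the top view it lies flush to both fences. Its far edge is parallel to the fence within about 0.4°, and the fingers stalled within about 0.5 mm of where a seated tile should stop them. The picture alone is only good to 1–2 mm.

**Lever:** After the first tightening, with about 15 N at the knob, the angle estimates disagreed. The finger position gave 1.46, while the pictures gave anything from 1.37 to 1.46. I pushed it once more to about 17 N, a little above the stated 12 N, and the knob moved about 2.5 mm further in the image. The last estimates were 1.467 from the fingers and about 1.46–1.48 from the top camera, both inside the tight range. In that last check the side camera did not find the knob.

**Other things:** I never touched the gouge, the eraser or the whetstone. Early on, the fingertips dragged on the board for about half a second with up to about 26 N upward force; lifting 4 mm cured it.

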